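Index the reed disc on to its next reed

ROBOT

A 6-joint arm with a two-finger parallel gripper is mounted at the origin on a cart in front of the work surface, level with it; the furniture and walls round the work are solid. World frame = base frame: x ahead of the robot, y to its left, z up, the work surface at z = 0. Lengths are in m, angles in rad, forces in N, time in s.
With the tool pointing down it reaches from about 0.25 to 0.775 m from the base axis. Payload 4 kg.
Tool frame: the origin (TCP) lies midway between the tips of the shut fingers; the grasp point (between the pads) lies 19 mm behind it (robot.pinch_z is the z of the grasp point in the tool frame, in m); z points along the fingers, y is the line along which they close (so a half turn about z gives the same grasp; the last joint's range is limited). The gripper opens to 85 mm and grips with 20 to 120 N. Pads are 22 mm wide; open, the fingers measure 114 mm over their backs; the gripper's body (76 mm by 85 mm) begins 54 mm behind the grasp point. The pads swing forward as they close: fully open they stand 13 mm farther back than shut.
Start: joints at [-1.369, 0.087, 1.371, -0, 1.684, -0.103], TCP at [0.165, -0.525, 0.231] pointing down, gripper open.
Joint ranges: [-3.1, 3.1], [-0.76, 2.03], [0.27, 2.55], [-1.08, 4.22], [0.17, 2.65], [-2.57, 2.57]. Speed limits (rad/s): [2.79, 2.79, 3.14, 3.14, 3.14, 3.14].

INTERFACE

Orientations are given as a unit quaternion [x, y, z, w].
In Python, from rig import robot gives the robot as it stands.
- The arm moves only by the tool arm_command, never from a script. Its argument "increments" is one flat list of numbers, 7 for each row, row after row: the shift along the tool's x, y, z each as a share of 1000 mm, from -1 to 1, then the turn, a rotation vector about the tool's x, y, z each as a share of 90 degrees, from -1 to 1, then the closure, from -1 (fully open) to 1 (shut). A call has 1 to 20 rows; each row is the pose to reach, as a shift and turn from the pose commanded when the call began, along the tool's axes at that moment; what a row does not reach only later rows make up. A row lasts 1/12 s, in which the tool goes at most 41.7 mm and 7.16 degrees, less where a joint would pass 70% of its speed; a pose out of reach is approached as far as the arm can. A call with a number of a shift or a turn outside -1 to 1 is refused whole. A call with a gripper value outside its range is refused whole. The fingers move at their own pace and stop on an object; the grip force is fixed at half the most. Time passes only in rows, so rows that repeat a pose let the fingers close. It gives the time, the measured TCP pose, the force, the opening and the grip force at its end, in the units of the state.
- robot.sense(): the state, without advancing time (a new reading comes with each control period).
- robot.grab_frame(name): name is "side" or "top" or "wrist"; returns the picture (420x560x3 uint8, red, green, blue); there is no depth.
- robot.camera_params(name): a dict with "fx", "fy", "cx", "cy" (pixels), "distortion" ([k1, k2, p1, p2, k3] as OpenCV has them; the pictures are not rectified), "rvec" (rotation vector, rad) and "tvec" (3), from world to camera coordinates, as OpenCV has them. Camera axes: x right, y down, z forward; pixel columns grow to the right and rows downward; lengths in m; the calibration is good to about 2 mm. A picture is of the moment at which its call begins: read the wrist's pose just before it. camera_params takes no time and is no camera call; for the wrist camera it gives the pose at the moment of the call.
- robot.close_job(): hands the job in; it is judged then, once.
The state is a dict: "t": time; "joint_pos": joint angles; "qd": joint speeds; "tau": joint torques, N m; "tcp_pos": TCP position; "tool_rot": TCP orientation; "force": force on the tool from outside, world axes, zero at the start; "moment": the same for the moment, N m; "gripper_width": finger opening in m; "gripper_force": force on a finger pad.
Only numpy, scipy, OpenCV 4.12 (cv2) and the standard library are available. Lean on these libraries where they do the work, as an engineer would, in place of code of your own. Each camera call takes 0.05 s, during which the arm holds its last target. There are 200 camera calls.

TASK

Index the small rotary table on by one hole so that the next reed of the round brass disc comes to the file rest: press the spring plunger at the end of the index arm down with a fingertip, turn the arm counter-clockwise (seen from above) to the very next hole of the index plate, and let the plunger spring back up, fully home in that hole. Only press and push with the shut fingertips or the outside of the fingers, gently and without gripping or lifting anything, and leave the tools and parts lying round about where they are.

Things in the scene. Friction and masses are not known exactly. Their poses are not given: they have to be found in the camera images.
- divider: dividing fixture, bolted down (cannot shift or lift): green cast foot 165 mm across with 4 bolt lugs; level steel index plate 210 mm across, 6 mm thick, top 56 mm above the bench, with 12 holes of 11.6 mm, 30 degrees apart. Above the plate turns the table with its one index arm, which reaches 134 mm out. Origin on the bench on the turning axis, z up; at the start the arm points along -y of this body
- table_axis (a point): point on the upright turning axis, at the height of the index plate's top (56 mm); does not move. Round it turns an aluminium faceplate 126 mm across (top 80 mm above the bench) with the round brass reed disc clamped on it. A steel pillar of 11 mm stands still in the middle, up to 108 mm high; its file rest, a dark bar, points 50 mm outwards at 98 mm height
- button_top (a point): centre of the top of the plunger's round black push button, 27 mm across, 118 mm from the turning axis at the end of the index arm; 100 mm above the bench when the plunger is up. It moves with the arm. Pressed straight down: 6 N starts it, 11 N holds it at the end of its 12 mm travel. A finger pressing it also drags the arm along
- index_pin (a point): tip of the plunger's round-nosed 10 mm index pin, 94 mm from the axis; it hangs on the button's stem and stands up through a hole of the plate from below, locking the arm. Pin clear of the plate from 8 mm down. Let go between two holes it rides on the plate's underside (button about 8 mm down, table still easy to turn) and snaps up by itself as the next hole comes over it
- turning_post (a point): point on the centre line of the black upright turning post of the index arm, 120 mm above the bench: round, 16 mm thick, 70 to 135 mm above the bench, its centre 30 mm beside the button's centre, square to the arm, on the side to which the arm shall turn (counter-clockwise). A finger on or above the button can push it sideways; with the pin out of its hole, 2 N turn the table, which stays where it is left
- next_hole (a point): centre of the mouth of the hole to which the pin must go, on the index plate's top, 94 mm from the axis, 30 degrees counter-clockwise (seen from above) of the hole where the pin starts; does not move
- index_table (a joint): angle of the table and its index arm in rad: 0 at the start, in its hole, growing as it turns counter-clockwise seen from above; 0.524 (30 degrees) at the next hole. The pin has about 0.01 rad of play in a hole
- plunger (a joint): how far the plunger is pressed down, in m: 0 fully up (pin home in a hole), 0.012 fully down
- needle_file: bystander: loose needle file, about 120 mm long and 4 mm thick, lying by the fixture; origin under its middle
- pad_block: bystander: loose pale wooden sanding block 72x84x34 mm; origin under its middle
- tweezers: bystander: loose steel tweezers 107x58x8 mm; origin under their middle
- wax_tin: bystander: loose round tin, 67 mm across and 37 mm high; origin under its middle

How it is judged:
By the outcome, as a careful person would: the job done as asked, in the order asked, and still so for the second after the job is handed in, with the robot touching nothing.
It also fails if it takes over 40 s, if anything falls off the work surface, if the arm or the gripper's body presses on something with over 40 N, if the wrist force passes 120 N, or if a joint passes its speed limit or range.

## Working session

There is one attempt and no reset: what is moved stays moved. The work goes in short steps, Python scripts to look and compute and a tool call to move; the robot and the scene stay as the last step left them, time stands still between calls to the robot, and variables do not carry over. Pictures are saved under pics/ and viewed, at most 10 in all, crops included, and the job is handed in when it is done.

Besides the shell and the picture viewer there is one more tool, called after "Emit:" as name(argument=value, ...), one argument or row to a line, values as JSON. arm_command: Moves the arm, as the interface text tells. Shift numbers are shares of 1000 mm and turn numbers shares of 90 degrees, none past 1 either way. Its arguments: {"type":"object","properties":{"increments":{"type":"array","items":{"type":"number"}}},"required":["increments"]}

```bash
mkdir -p pics; ls; python3 - <<'E'
from rig import robot
import cv2
for n in("top","side"):
    cv2.imwrite(f"pics/{n}0.png",robot.grab_frame(n)[:,:,::-1]); p=robot.camera_params(n); print(n,p)
s=robot.sense(); print(s["t"],s["tcp_pos"],s["tool_rot"],s["force"])
E
```

```text
pics
top {'fx': 499.16599290665516, 'fy': 499.16599290665516, 'cx': 274.96464417113737, 'cy': 209.8531946462719, 'distortion': array([-0.08488318,  0.        ,  0.        ,  0.        ,  0.        ]), 'rvec': array([ 2.18734767, -2.14943218,  0.12458372]), 'tvec': array([-0.08300233,  0.4812638 ,  1.43004147])}
side {'fx': 427.24142584151707, 'fy': 427.24142584151707, 'cx': 280.6913680845914, 'cy': 208.4424113945026, 'distortion': array([0.01594186, 0.        , 0.        , 0.        , 0.        ]), 'rvec': array([ 2.27099243, -0.35724177,  0.14223098]), 'tvec': array([-0.48436285,  0.13088723,  1.00882503])}
0.1 [ 0.16494799 -0.52420888  0.23022566] [ 9.88409415e-01  1.51808410e-01 -6.60353664e-05 -1.01535432e-03] [-0.20510137 -0.25809474  0.10541518]
```

View pics/top0.png

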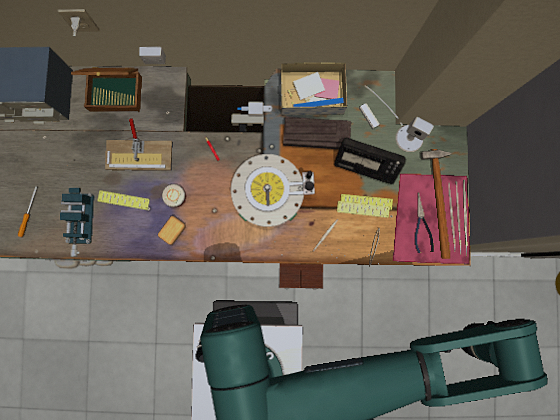

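View pics/side0.png

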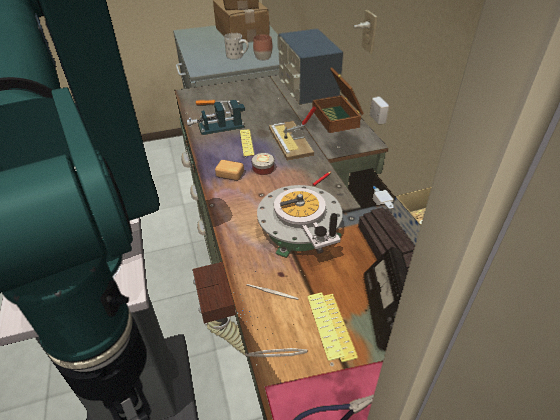

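The top view shows the fixture centre near (267,188). The index arm points image-right, with its end at about (308,180). I'll zoom in on both views.

```bash
cat > h.py <<'E'
import numpy as np, cv2
from rig import robot
def ray(p,uv):
    K=np.array([[p["fx"],0,p["cx"]],[0,p["fy"],p["cy"]],[0,0,1]])
    n=cv2.undistortPoints(np.array([[uv]],float),K,p["distortion"])[0,0]
    R=cv2.Rodrigues(p["rvec"])[0]; return -R.T@p["tvec"], R.T@np.array([n[0],n[1],1])
def onz(p,uv,z):
    o,d=ray(p,uv); return o+d*(z-o[2])/d[2]
def proj(p,X):
    K=np.array([[p["fx"],0,p["cx"]],[0,p["fy"],p["cy"]],[0,0,1]])
    return cv2.projectPoints(np.array(X,float).reshape(-1,1,3),p["rvec"],p["tvec"],K,p["distortion"])[0][:,0]
E
python3 - <<'E'
import cv2,numpy as np
from h import *
a=cv2.imread("pics/top0.png")[140:240,220:340]; b=cv2.imread("pics/side0.png")[175:265,250:350]
a=cv2.resize(a,None,fx=5,fy=5,interpolation=cv2.INTER_CUBIC)
cv2.imwrite("pics/tc.png",a); cv2.imwrite("pics/sc.png",cv2.resize(b,None,fx=6,fy=6,interpolation=cv2.INTER_CUBIC))
T=robot.camera_params("top");S=robot.camera_params("side")
print(onz(T,(267.5,188),.056),onz(T,(308,187),.1),onz(T,(308,176),.135),onz(T,(267.5,188),.108))
E
```

```text
[ 0.54216236 -0.05190297  0.056     ] [ 0.54030777 -0.16512758  0.1       ] [ 0.56510699 -0.16234569  0.135     ] [ 0.53419026 -0.0524543   0.108     ]
```

View pics/tc.png

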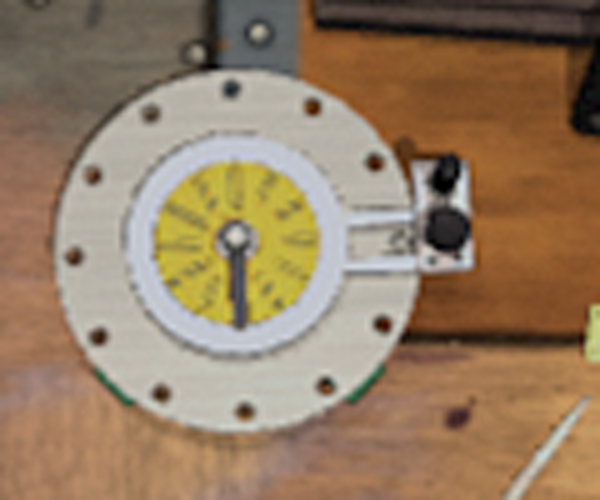

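View pics/sc.png

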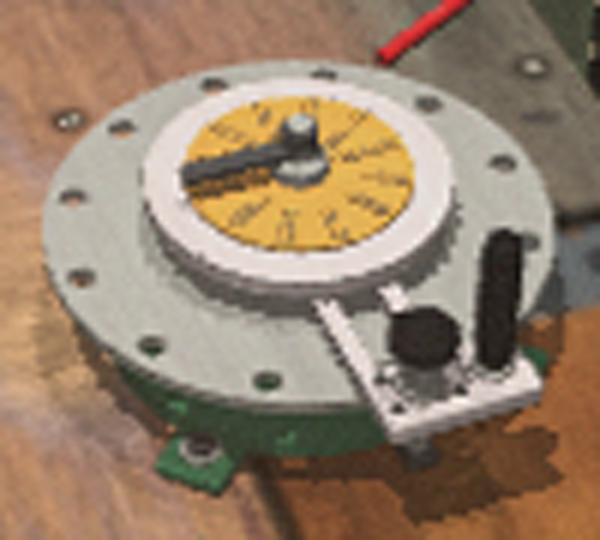

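The crops show, in full-image pixels, the button at about top (309,185.5) and side (320.5,230). The post top is at about top (309.5,172.5), and 11 holes are visible. Next I fit the hole circle and cross-check the points.

```bash
python3 - <<'E'
from h import *
T=robot.camera_params("top");S=robot.camera_params("side")
H=[(231,89),(313,107),(375,162),(383,324),(326,386),(245,411),(162,393),(98,336),(73,256),(92,175),(150,113)]
P=np.array([onz(T,(x/5+219.6,y/5+139.6),.056)[:2] for x,y in H])
A=np.c_[2*P,np.ones(len(P))]; c=np.linalg.lstsq(A,(P**2).sum(1),rcond=None)[0]; r=np.sqrt(c[2]+c[:2]@c[:2])
ang=np.degrees(np.arctan2(*(P-c[:2]).T[::-1])); off=np.degrees(np.angle(np.exp(1j*12*np.radians(ang)).mean()))/12
print("c",c[:2],"r",r,"off",off)
b1=onz(T,(445/5+219.6,229/5+139.6),.1); b2=onz(S,(424/6+249.6,330/6+174.6),.1); print(b1,b2)
for b in(b1,b2):
  d=b[:2]-c[:2]; print(np.hypot(*d),np.degrees(np.arctan2(d[1],d[0])))
q=onz(T,(449/5+219.6,161/5+139.6),.135);q2=onz(S,(505/6+249.6,238/6+174.6),.135); print("post",q,q2,np.hypot(*(q[:2]-c[:2])))
a=np.radians(-90+off); u=np.array([np.cos(a),np.sin(a)]);v=np.array([-u[1],u[0]])
print("button model",c[:2]+.118*u,"post",c[:2]+.118*u+.03*v)
for k in range(0,31,5):
  t=a+np.radians(k);print(k,c[:2]+.118*np.array([np.cos(t),np.sin(t)]))
E
```

```text
c [ 0.53822589 -0.05060129] r 0.09395228422323033 off 3.5586862137736066
[ 0.54484961 -0.1667595   0.1       ] [ 0.54795867 -0.16751465  0.1       ]
0.11634691178921264 -86.73634415238111
0.11731777916464081 -85.24122670752799
post [ 0.57679044 -0.16605967  0.135     ] [ 0.57839214 -0.16529197  0.135     ] 0.12172864414844892
button model [ 0.54555026 -0.16837375] post [ 0.57549241 -0.16651163]
0 [ 0.54555026 -0.16837375]
5 [ 0.55578693 -0.16728723]
10 [ 0.56588996 -0.16531266]
15 [ 0.57578244 -0.16246507]
20 [ 0.5853891  -0.15876613]
25 [ 0.59463681 -0.15424398]
30 [ 0.60345521 -0.14893305]
```

All measurements agree: radii 94, 117 and 122 mm against 94, 118 and 122 expected. The button is at (0.546,-0.168). The tool's x axis already lies along the mid-arc tangent (yaw 17.5°), so no turn is needed. I'll shut the fingers and move above the button.

Emit:
arm_command(
  increments=[0.47,-0.225,0.06,0,0,0,1,0.47,-0.225,0.06,0,0,0,1,0.47,-0.225,0.06,0,0,0,1,0.47,-0.225,0.06,0,0,0,1,0.47,-0.225,0.06,0,0,0,1,0.47,-0.225,0.06,0,0,0,1,0.47,-0.225,0.06,0,0,0,1,0.47,-0.225,0.06,0,0,0,1,0.47,-0.225,0.06,0,0,0,1,0.47,-0.225,0.06,0,0,0,1,0.47,-0.225,0.06,0,0,0,1,0.47,-0.225,0.06,0,0,0,1,0.47,-0.225,0.06,0,0,0,1,0.47,-0.225,0.06,0,0,0,1,0.47,-0.225,0.06,0,0,0,1,0.47,-0.225,0.06,0,0,0,1,0.47,-0.225,0.06,0,0,0,1,0.47,-0.225,0.06,0,0,0,1],
)

```text
t: 1.6
tcp_pos: [0.5451, -0.1702, 0.1716]
tool_rot: [0.989, 0.151, 0.0, 0.0]
force: [-0.4, -0.0, 0.3]
gripper_width: 0.0004
gripper_force: 0.0
```

```bash
python3 - <<'E'
from h import *
W=robot.camera_params("wrist"); im=robot.grab_frame("wrist")[:,:,::-1].copy()
cv2.imwrite("pics/w0.png",im)
print(proj(W,[[.546,-.168,.1],[.576,-.1665,.135],[.538,-.051,.056],robot.sense()["tcp_pos"]]))
E
```

```text
[[282.96456322 215.71130781]
 [295.53980369 185.50188033]
 [144.69853867 168.4526553 ]
 [285.92831321 260.71441302]]
```

View pics/w0.png

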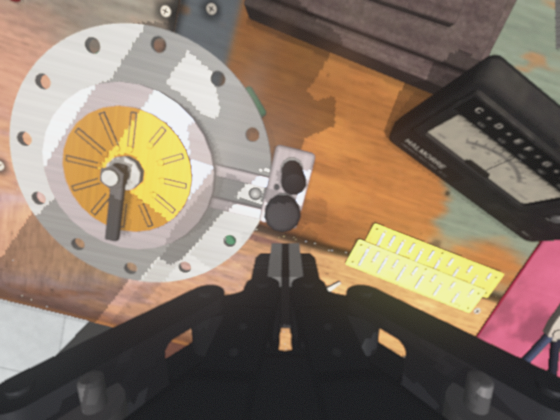

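The wrist view shows the button at (283,213) against a predicted (283,216), and the post top near (294,182). That fits to about 1–2 mm. Now I'll descend to just above the button.

Emit:
arm_command(
  increments=[0.006,-0.002,0.02,0,0,0,1,0.006,-0.002,0.04,0,0,0,1,0.006,-0.002,0.055,0,0,0,1,0.006,-0.002,0.066,0,0,0,1,0.006,-0.002,0.066,0,0,0,1,0.006,-0.002,0.066,0,0,0,1],
)

```text
t: 2.15
tcp_pos: [0.5505, -0.1657, 0.1051]
tool_rot: [0.988, 0.151, -0.0, -0.0]
force: [0.7, -0.2, 0.5]
gripper_width: -0.0001
gripper_force: 0.0
```

Emit:
arm_command(
  increments=[0,0,0.003,0,0,0,1,0,0,0.005,0,0,0,1,0,0,0.007,0,0,0,1,0,0,0.009,0,0,0,1,0,0,0.011,0,0,0,1,0,0,0.013,0,0,0,1,0,0,0.015,0,0,0,1,0,0,0.015,0,0,0,1,0,0,0.015,0,0,0,1],
)

```text
t: 2.9
tcp_pos: [0.5524, -0.1657, 0.0931]
tool_rot: [0.988, 0.152, 0.002, 0.001]
force: [-0.9, -0.2, 7.8]
gripper_width: -0.0
gripper_force: 3.9
```

Emit:
arm_command(
  increments=[0,0,0.002,0,0,0,1,0,0,0.003,0,0,0,1,0,0,0.005,0,0,0,1,0,0,0.005,0,0,0,1,0,0,0.005,0,0,0,1],
)

```text
t: 3.32
tcp_pos: [0.5529, -0.1657, 0.0888]
tool_rot: [0.988, 0.152, 0.003, 0.001]
force: [-0.8, 0.6, 9.5]
gripper_width: 0.0001
gripper_force: 4.8
```

Emit:
arm_command(
  increments=[0,0,0.002,0,0,0,1,0,0,0.003,0,0,0,1,0,0,0.003,0,0,0,1,0,0,0.003,0,0,0,1],
)

```text
t: 3.65
tcp_pos: [0.5541, -0.1656, 0.0878]
tool_rot: [0.988, 0.152, 0.004, 0.002]
force: [-1.4, 2.2, 15.3]
gripper_width: -0.0002
gripper_force: 7.2
```

The plunger is at its stop (15 N). Now I'll turn it the first ~12°.

Emit:
arm_command(
  increments=[0.003,0,0,0,0,0,1,0.006,0,0,0,0,0,1,0.009,0,0,0,0,0,1,0.012,0,0,0,0,0,1,0.015,0,0,0,0,0,1,0.018,0.001,0,0,0,0,1,0.021,0.001,0,0,0,0,1,0.024,0.001,0,0,0,0,1,0.024,0.001,0,0,0,0,1],
)

```text
t: 4.4
tcp_pos: [0.5778, -0.1601, 0.0879]
tool_rot: [0.988, 0.152, 0.005, 0.003]
force: [-0.9, 0.6, 12.9]
gripper_width: -0.0001
gripper_force: 6.5
```

```bash
python3 - <<'E'
from h import *
a=robot.grab_frame("top")[150:230,240:340,::-1]; b=robot.grab_frame("side")[175:265,250:350,::-1]
r=lambda i:cv2.resize(i,(400,360),interpolation=cv2.INTER_CUBIC)
cv2.imwrite("pics/m1.png",np.hstack([r(a),r(b)]))
E
```

```text
(no output)
```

View pics/m1.png

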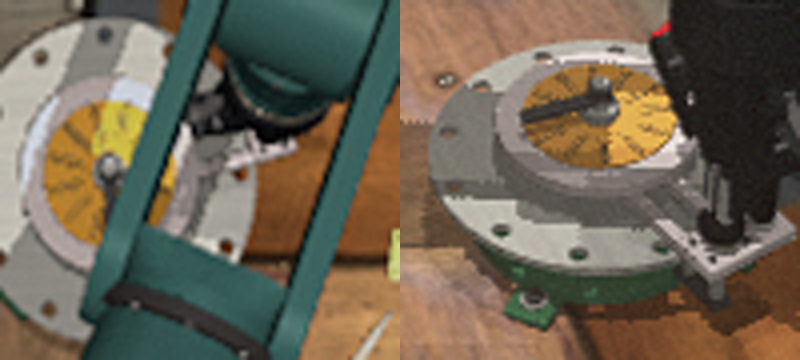

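The picture shows the arm turned about 12–15°, past the old hole, with the finger still on the button by the post. I'll lift off straight up to just above the button, so the pin rides under the plate.

Emit:
arm_command(
  increments=[0,0,-0.006,0,0,0,1,0,0,-0.012,0,0,0,1,0,0,-0.018,0,0,0,1,0,0,-0.022,0,0,0,1,0,0,-0.022,0,0,0,1],
)

```text
t: 4.92
tcp_pos: [0.5744, -0.159, 0.105]
tool_rot: [0.988, 0.152, 0.0, 0.0]
force: [0.9, -0.0, -0.6]
gripper_width: -0.0003
gripper_force: 0.0
```

Emit:
arm_command(
  increments=[0.002,0,0,0,0,0,1,0.005,0,0,0,0,0,1,0.008,0,0,0,0,0,1,0.011,-0.001,0,0,0,0,1,0.014,-0.001,0,0,0,0,1,0.017,-0.002,0,0,0,0,1,0.02,-0.002,0,0,0,0,1,0.023,-0.003,0,0,0,0,1,0.023,-0.003,0,0,0,0,1],
)

```text
t: 5.67
tcp_pos: [0.5952, -0.1487, 0.1036]
tool_rot: [0.988, 0.152, -0.001, -0.001]
force: [-0.8, -0.7, -0.3]
gripper_width: 0.0003
gripper_force: 0.2
```

Emit:
arm_command(
  increments=[0.001,0,-0.001,0,0,0,1,0.002,-0.001,-0.002,0,0,0,1,0.004,-0.001,-0.002,0,0,0,1,0.005,-0.001,-0.002,0,0,0,1,0.006,-0.002,-0.002,0,0,0,1,0.007,-0.002,-0.002,0,0,0,1,0.008,-0.002,-0.002,0,0,0,1,0.008,-0.002,-0.002,0,0,0,1],
)

```text
t: 6.33
tcp_pos: [0.6015, -0.1441, 0.1054]
tool_rot: [0.988, 0.152, -0.001, -0.001]
force: [-4.0, 0.9, -2.7]
gripper_width: -0.0001
gripper_force: 2.0
```

```bash
python3 - <<'E'
from h import *
a=robot.grab_frame("top")[150:230,240:340,::-1]; b=robot.grab_frame("side")[175:265,250:350,::-1]
r=lambda i:cv2.resize(i,(400,360),interpolation=cv2.INTER_CUBIC)
cv2.imwrite("pics/m2.png",np.hstack([r(a),r(b)])); print(robot.sense()["force"],robot.sense()["moment"])
S=robot.camera_params("side")
for z in(.1,.092): print(((proj(S,[[.6035,-.149,z]])-[250,175])*4+[400,0]))
E
```

```text
[-3.86293051  0.82949186 -2.69435715] [0.14018448 0.74189874 0.08901798]
[[760.73872458 175.05625604]]
[[759.63484203 185.37087523]]
```

View pics/m2.png

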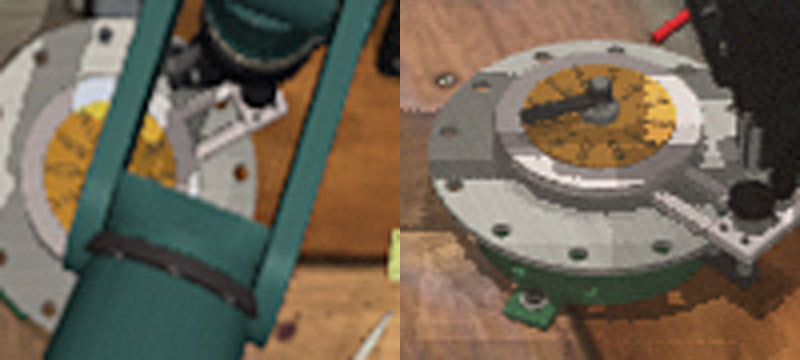

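The button is at side-crop (750,190), against a predicted (761,175) home, so the arm has turned about 25° and is still riding. I'll continue in small steps.

Emit:
arm_command(
  increments=[0.001,0,0,0,0,0,1,0.002,0,0,0,0,0,1,0.003,-0.001,0,0,0,0,1,0.004,-0.001,0,0,0,0,1,0.004,-0.001,0,0,0,0,1],
)

```text
t: 6.85
tcp_pos: [0.605, -0.142, 0.1058]
tool_rot: [0.988, 0.152, -0.001, -0.001]
force: [-5.2, 1.3, -2.0]
gripper_width: -0.0001
gripper_force: 2.2
```

Emit:
arm_command(
  increments=[0.001,0,0,0,0,0,1,0.002,-0.001,0,0,0,0,1,0.003,-0.001,0,0,0,0,1,0.003,-0.001,0,0,0,0,1],
)

```text
t: 7.18
tcp_pos: [0.6104, -0.1412, 0.1077]
tool_rot: [0.988, 0.152, 0.003, 0.001]
force: [0.1, 0.4, 0.1]
gripper_width: -0.0
gripper_force: 0.0
```

```bash
python3 - <<'E'
from h import *
b=robot.grab_frame("side")[175:265,250:350,::-1]
cv2.imwrite("pics/m3.png",cv2.resize(b,(600,540),interpolation=cv2.INTER_CUBIC)); print(robot.sense()["force"],robot.sense()["moment"])
S=robot.camera_params("side")
for k in(26,28,30):
  t=np.radians(-86.44+k)
  for z in(.1,.092): print(k,z,(proj(S,[[.5382+.118*np.cos(t),-.0506+.118*np.sin(t),z]])-[250,175])*6)
E
```

```text
[-0.19727302 -0.38296698  0.00819589] [-0.05710943 -0.00561738 -0.00072867]
26 0.1 [[528.19450866 273.93628348]]
26 0.092 [[526.60191075 289.41908528]]
28 0.1 [[534.70290507 268.29038625]]
28 0.092 [[533.07831172 283.76786076]]
30 0.1 [[540.86617821 262.50382136]]
30 0.092 [[539.21173181 277.9756224 ]]
```

View pics/m3.png

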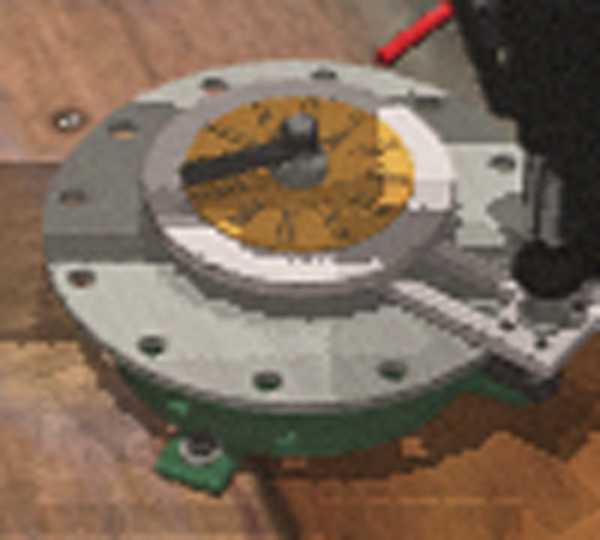

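The side view shows the button raised with its stem visible, at (547,268). That fits the 30° up prediction of (541,263) given the few-pixel bias seen at the start, and the force dropped to 0 as it snapped. I'll back off slightly and lift away.

Emit:
arm_command(
  increments=[-0.002,0,0,0,0,0,1,-0.003,0,-0.004,0,0,0,1,-0.003,0,-0.03,0,0,0,1,-0.003,0,-0.06,0,0,0,1,-0.003,0,-0.09,0,0,0,1,-0.1,0.02,-0.12,0,0,0,1,-0.2,0.05,-0.12,0,0,0,1,-0.25,0.08,-0.12,0,0,0,1,-0.3,0.1,-0.12,0,0,0,1,-0.3,0.1,-0.12,0,0,0,1,-0.3,0.1,-0.12,0,0,0,1,-0.3,0.1,-0.12,0,0,0,1,-0.3,0.1,-0.12,0,0,0,1,-0.3,0.1,-0.12,0,0,0,1,-0.3,0.1,-0.12,0,0,0,1],
)

```text
t: 8.48
tcp_pos: [0.3515, -0.3274, 0.2273]
tool_rot: [0.989, 0.15, 0.001, 0.001]
force: [1.2, 0.3, 0.1]
gripper_width: 0.0
gripper_force: 0.0
```

```bash
python3 - <<'E'
from h import *
a=robot.grab_frame("top")[140:240,240:340,::-1]; b=robot.grab_frame("side")[175:265,250:350,::-1]
cv2.imwrite("pics/m4.png",np.hstack([cv2.resize(a,(400,400),interpolation=cv2.INTER_CUBIC),cv2.resize(b,(400,400),interpolation=cv2.INTER_CUBIC)]))
T=robot.camera_params("top");S=robot.camera_params("side")
t=np.radians(-56.44)
X=[.5382+.118*np.cos(t),-.0506+.118*np.sin(t)]
for z in(.1,.092): print((proj(T,[X+[z]])-[240,140])*4,(proj(S,[X+[z]])-[250,175])*[4,400/90]+[400,0])
E
```

```text
[[249.72174495  98.46913785]] [[760.57745214 194.44727508]]
[[249.02097411 100.72025787]] [[759.47448788 205.90786844]]
```

View pics/m4.png

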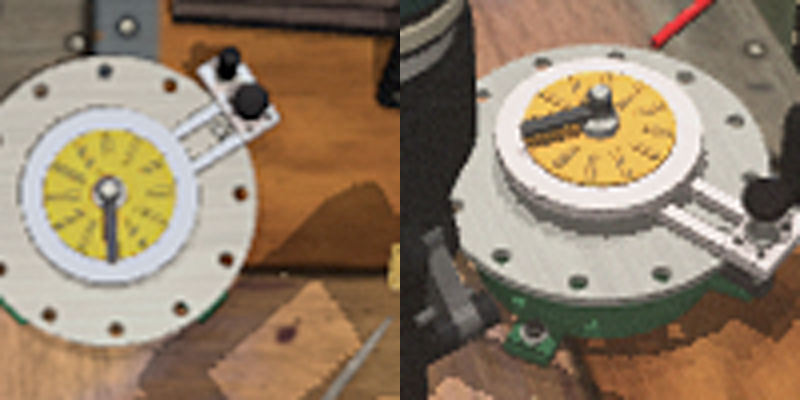

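The button is at top (249,99), matching the predicted (250,98). In the side view it stands up on its stem, so the pin is home in the next hole, and the robot is clear. I'll hand it in.

```bash
python3 -c "
from rig import robot
print(robot.close_job())"
```

```text
the job is handed in; nothing more can be done
None
```

The table is indexed on by one hole (30° counter-clockwise): the camera views show the plunger sprung back up in the next hole, the robot is clear of everything, and the job was handed in after about 8.6 s of robot time.

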